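# Still the swinging dip basket and lower it into the rinse tub

### The arm

A 6-joint arm with a two-finger parallel gripper is mounted at the origin on the work surface. World frame = base frame: x ahead of the robot, y to its left, z up, the work surface at z = 0. Lengths are in m, angles in degrees, forces in N, time in s.
With the tool pointing down it reaches from about 0.35 to 0.975 m from the base axis. Payload 7.1 kg.
Tool frame: the origin (TCP) lies between the finger pads; the fingertips stand 25 mm ahead of it and the grasp point (between the pads) lies 6 mm ahead of it; x points along the fingers, y is the direction in which the jaws open and shut, and the axes are right-handed (so a half turn about x gives the same grasp; the last joint's range is limited). The gripper opens to 88 mm and grips with 3 to 60 N. Pads are 20 mm wide; open, the fingers measure 115 mm over their backs; the gripper's body (75 mm by 178 mm) begins 61 mm behind the grasp point.
Start: joints at [75.057, 24.242, 93.386, -0, 62.372, -1.089], TCP at [0.15, 0.607, 0.248] pointing down, gripper open.
Joint ranges: [-172.04, 172.04], [-51.8, 120.97], [4.93, 147.93], [-75.15, 255.16], [6.16, 154.13], [-145.62, 145.62]. Speed limits (degrees/s): [136.94, 136.94, 172.46, 180, 180, 180].

### API

Orientations are given as [roll, pitch, yaw] about the fixed x, y, z axes, in that order (R = Rz(yaw) Ry(pitch) Rx(roll)).
In Python, from station import read_state, cams, job gives the robot as it stands. The module is installed in compiled form; this text tells all that it offers.
- The arm moves only by the shell command python3 -m crank 'ROWS' [FORCE]. ROWS is a JSON object of lists of equal length, an entry for each row: "linear": the shift along the tool's x, y, z in mm, a list of three; "roll": the turn about the tool's x in degrees; "jaw": the closure, from -1 (fully open) to 1 (shut). A call has 1 to 5 rows; each row is the pose to reach, as a shift and turn from the pose measured when the call began, along the tool's axes at that moment; what a row does not reach only later rows make up. A row lasts 1/10 s, in which the tool goes at most 50 mm and 8.59 degrees, less where a joint would pass 70% of its speed; a pose out of reach is approached as far as the arm can. A call with a gripper value outside its range is refused whole. The fingers move at their own pace and stop on an object; FORCE is the grip in N (left out, the last holds). Time passes only in rows, so rows that repeat a pose let the fingers close. It gives the time, the measured TCP pose, the force and the opening at its end, in the units of the state.
- read_state(): the state, without advancing time (a new reading comes with each control period).
- cams.read_camera(name): name is "scene" or "top" or "wrist"; returns a dict with "pixels" (384x512x3 uint8, blue, green, red), "fx", "fy", "cx", "cy" (pixels), "R" (3x3) and "t" (3): a world point X has camera coordinates R X + t; the wrist camera has in their place "mount" (4x4, takes a point from camera to tool coordinates, whose origin is the TCP and whose axes are the tool frame's). Camera axes: x right, y down, z forward; pixel columns grow to the right and rows downward; lengths in m; the calibration is good to about 2 mm. A picture is of the moment at which its call begins: read the wrist's pose just before it. There is no depth.
- job.sign_off(): hands the job in, once; it reports no verdict.
The state is a dict: "t": time; "joint_pos": joint angles; "joint_velocities": joint speeds; "effort": joint torques, N m; "ee_pos": TCP position; "tool_rot": TCP orientation; "contact_force": force on the tool from outside, world axes, zero at the start; "torque": the same for the moment, N m; "finger_gap": finger opening in m.
Only numpy, scipy, OpenCV 4.12 (cv2) and the standard library are available. Lean on these libraries where they do the work, as an engineer would, in place of code of your own. Each camera call takes 0.05 s, during which the arm holds its last target. There are 200 camera calls.

### The job

Draw the trolley off the drain end by the red grip (the parked basket drops off its shelf and swings), bring the dip basket over the middle of the blue tub and kill its swing by working the grip alone. With the basket still fully raised, let it hang practically still and centred over the blue tub for a good four seconds, then lower it gently all the way down into the tub without knocking either tub, let go of the grip and leave everything hanging quietly. Do not touch the basket, swing it wildly or disturb the things on the table.

Things in the scene. Friction and masses are not known exactly. Their poses are not given: they have to be found in the camera images.
- rig: Fixed yellow floor frame beyond the table's front edge with two level round bars 90 mm apart (axes at z = 60 mm). Origin at z = 0 midway between its end posts; its y axis runs along the bars from the drain end to the far end, x away from the robot; yaw varies a little. At the -y end an aluminium drain shelf (top z = -429 mm) ends in a lip 400 mm to the -y side of the origin.
- trolley (a joint): Travel in m of the small blue wheeled trolley along the rig's +y; 0 = parked at the drain end (rod axis 380 mm to the -y side of the rig's origin), end stop at 0.76. It weighs 0.4 kg and has a drag brake of about 4 N: it stays where it is left.
- lift_rod (a joint): How far in m the vertical rod (0.2 kg) in the trolley's sleeve has been lowered: 0 = fully raised on its top stop, as at the start; 0.18 = fully down on its bottom stop. The sleeve grips it with about 13 N, so it stays at any height; pushing it down takes 4 to 10 N.
- grip (a point): Centre of the red T-grip bar on top of the rod: 110 mm long across the rail (along the rig's x), 30 mm wide along the rail (pinch it this way from above), 28 mm high. At z = 330 mm raised, 150 mm fully lowered; the trolley's top below it is at z = 114 mm. Rod and pin are straight below it.
- pin (a point): The hinge pin at the foot of the rod, 300 mm straight below the grip; its axis is the rig's x axis, so the basket swings only along the rail.
- hanger (a joint): Swing in rad of hanger and basket about the pin: 0 plumb, positive with the basket displaced to the rig's +y (far end). Hardly damped: it swings for minutes. Period 1.27 s (simple pendulum of 0.40 m). At the start -0.22: the foot ball stands on the drain shelf until the trolley has drawn it over the lip, then the basket drops off and swings free.
- basket: Round wire dip basket with metal finials, 120 mm in diameter, 110 mm high, fixed on the hanger (0.55 kg together, varying by a third). Origin at the centre of its underside, 450 mm below the pin; z axis towards the pin. A black foot ball reaches 20 mm below the origin.
- tub_blue_mouth (a point): Centre of the mouth, at rim height, of the blue tub, the target: round, plastic, 280 mm high, on the floor under the rail, rim at z = -470 mm, mouth 258 mm clear inside, 200 mm at the bottom. The raised basket clears the rims by 30 mm. Either tub may be the one nearer the drain end.
- tub_blue: The same blue tub; origin at the centre of its underside on the floor.
- tub_white: White tub of the same size, not to be used; origin at the centre of its underside on the floor. It stands under the rail too.
- spray_bottle: Spray bottle on the table, 68 mm thick, 160 mm high; leave alone. Origin under its centre.
- jar: Jar on the table, 80 mm in diameter and 80 mm high; leave alone. Origin under its centre.
- sample_plate: Dark steel sample plate lying on the table, 80 x 120 x 6 mm; leave alone. Origin under its centre.

How it is judged (in metres and radians):
On the way, in this order (a step that is already met when the one before it is completed fails the run):
1. the raised basket hangs still over the middle of the blue tub for 3 s: pin within 30 mm of the tub's centre, swing within 0.08 rad (value of joint lift_rod below 0.02 m and horizontal distance between pin and tub_blue_mouth below 0.03 m and value of joint hanger between -0.08 and 0.08 rad), for 3 s.
2. the basket is lowered down into the blue tub (value of joint lift_rod above 0.16 m and horizontal distance between basket and tub_blue_mouth below 0.05 m), for 0.3 s.
At the end, for the whole second after the job is handed in: The rod is lowered by at least 160 of its 180 mm, the basket hangs freely in the blue tub within 50 mm of its centre (pin within 40 mm), swinging less than 0.08 rad and slower than 0.2 m/s, trolley at rest, grip released (all of step 2 and horizontal distance between pin and tub_blue_mouth below 0.04 m and value of joint hanger between -0.08 and 0.08 rad and linear speed of basket below 0.2 m/s and velocity of joint trolley between -0.02 and 0.02 m/s); the robot touches nothing.
It fails at once if the basket knocks against a tub (contact force between basket and tub_blue above 3 N or contact force between basket and tub_white above 3 N).
It fails at once if the basket swings wildly (over 0.5 rad) (value of joint hanger above 0.5 rad or value of joint hanger below -0.5 rad).
It fails at once if the rod is slammed down (faster than 0.3 m/s) (velocity of joint lift_rod above 0.3 m/s).
It fails at once if the robot touches the basket (contact force between any of the fingers, the arm and basket above 1 N).
It fails at once if a thing on the table is disturbed (distance of any of spray_bottle, jar, sample_plate from where it was at the start of the episode above 0.03 m).
It also fails if it takes over 61 s, if anything falls off the work surface, if the arm or the gripper's body presses on something with over 40 N, if the wrist force passes 120 N, or if a joint passes its speed limit or range.

## Working session

There is one attempt and no reset: what is moved stays moved. The work goes in short steps, Python scripts to look and compute and a shell command to move; the robot and the scene stay as the last step left them, time stands still between calls to the robot, and variables do not carry over. Pictures are saved under pics/ and viewed, about 8 in all and at most 12, crops included, and the job is handed in when it is done.

```bash
mkdir -p pics; python3 - <<'E'
from station import read_state, cams
import cv2,pickle
s=read_state();print(s)
d={n:cams.read_camera(n) for n in("scene","top")}
pickle.dump(d,open('c0.pkl','wb'))
for n in d:
    cv2.imwrite(f'pics/{n}0.png',d[n]["pixels"]); print(n,{k:v for k,v in d[n].items() if k!="pixels"})
E
```

```text
{'t': 0.0, 'joint_pos': array([ 7.50558005e+01,  2.42827607e+01,  9.34291930e+01, -3.16509458e-04,
        6.23708119e+01, -1.09070124e+00]), 'joint_velocities': array([ 0.01756911, -0.13090466, -0.03887819,  0.09979695,  0.07462546,
       -0.12459978]), 'effort': array([ 1.78095383e-03, -5.44636595e+01, -2.73660046e+01,  6.44625211e-02,
        2.25779484e-02, -1.35626847e-04]), 'ee_pos': array([0.1495227 , 0.60634851, 0.24693522]), 'tool_rot': array([ -90.89672585,   89.9172339 , -104.75007713]), 'contact_force': array([0.28646542, 0.45557991, 0.82586799]), 'torque': array([-0.04298244, -0.02711794, -0.02004121]), 'finger_gap': 0.08785426654994488}
scene {'fx': 455.17917596744513, 'fy': 455.17917596744513, 'cx': 257.01330821432816, 'cy': 192.68699812105305, 'R': array([[ 0.37575992,  0.9267127 , -0.00283737],
       [ 0.76770766, -0.31299916, -0.55915693],
       [-0.51906593,  0.2079305 , -0.82905698]]), 't': array([-0.1698256 , -0.43319339,  2.12998043])}
top {'fx': 363.8325191852258, 'fy': 363.8325191852258, 'cx': 260.1614094610301, 'cy': 189.33565606315938, 'R': array([[ 0.01246392, -0.99982333,  0.01407009],
       [-0.9943224 , -0.01388001, -0.10550027],
       [ 0.10567692, -0.01267526, -0.99431973]]), 't': array([-0.01637338,  0.4366966 ,  1.21240539])}
```

View pics/scene0.png

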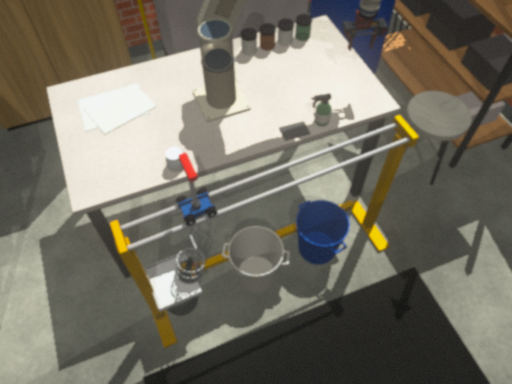

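View pics/top0.png

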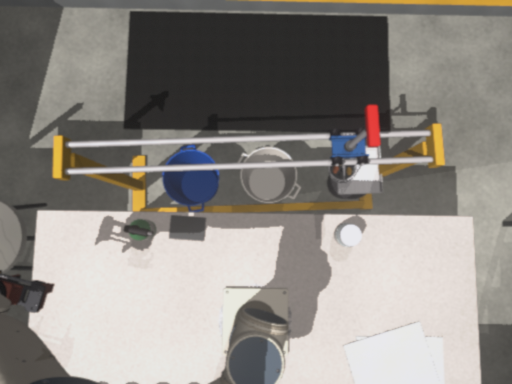

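The scene view shows the red grip at about (188,167), the white tub at (257,250) and the blue tub at (323,225). The top view shows the grip at about (373,125), the blue tub at (191,176) and the bars running from (68,144) to (430,133) and from (68,171) to (432,160). The blue tub is the one at the far end. Next I'll measure.

```bash
cat > h.py <<'E'
import numpy as np, cv2
def K(c): return np.array([[c['fx'],0,c['cx']],[0,c['fy'],c['cy']],[0,0,1]])
def proj(c,X):
    p=np.atleast_2d(X)@c['R'].T+c['t']; p=p@K(c).T; return p[:,:2]/p[:,2:]
def ray(c,uv,z):
    d=c['R'].T@np.linalg.solve(K(c),[*uv,1]); o=-c['R'].T@c['t']; return o+d*(z-o[2])/d[2]
E
python3 - <<'E'
import pickle; from h import *; from scipy.optimize import minimize
d=pickle.load(open('c0.pkl','rb'))
for n in d:
    c=d[n]; hsv=cv2.cvtColor(c['pixels'],cv2.COLOR_BGR2HSV)
    red=cv2.inRange(hsv,(0,150,100),(8,255,255))|cv2.inRange(hsv,(172,150,100),(180,255,255))
    k,l,st,ce=cv2.connectedComponentsWithStats(red); i=1+st[1:,4].argmax()
    print(n,'red',st[i],ce[i],ray(c,ce[i],.33))
    blue=cv2.inRange(hsv,(105,140,40),(125,255,255))
    R={'scene':(285,190,360,280),'top':(150,140,230,215)}[n]
    m=np.zeros_like(blue); m[R[1]:R[3],R[0]:R[2]]=blue[R[1]:R[3],R[0]:R[2]]
    m=cv2.morphologyEx(m,cv2.MORPH_OPEN,np.ones((5,5)));
    th=np.linspace(0,6.28,60)
    def sil(p):
        pts=np.vstack([np.c_[p[0]+r*np.cos(th),p[1]+r*np.sin(th),0*th+z] for r,z in((p[2],-.47),(.105,-.75))])
        q=cv2.convexHull((proj(c,pts)*16).astype(np.int32)); o=np.zeros_like(m); cv2.fillConvexPoly(o,q,255,cv2.LINE_8,4); return o
    f=lambda p:-((sil(p)&m)>0).sum()/((sil(p)|m)>0).sum()
    ys,xs=np.nonzero(m); g=ray(c,(xs.mean(),ys.mean()),-.55)
    r=minimize(f,[g[0],g[1],.137],method='Nelder-Mead',options=dict(initial_simplex=[[g[0],g[1],.137],[g[0]+.03,g[1],.137],[g[0],g[1]+.03,.137],[g[0],g[1],.147]]))
    print('tub',r.x,r.fun)
c=d['top']
for a,b in (((68,144),(430,133)),((68,171),(432,160))):
    A,B=ray(c,a,.06),ray(c,b,.06); print(A,B,np.degrees(np.arctan2(*(A-B)[[0,1]])))
E
```

```text
scene red [180 154  17  26 205] [187.51707317 166.60487805] [ 0.57266783 -0.29471391  0.33      ]
tub [4.79152212e-01 3.69804544e-01 8.87626070e-05] -0.4288256227758007
top red [365 104  16  42 536] [372.43097015 124.29664179] [ 0.57898393 -0.29747665  0.33      ]
tub [0.6305859  0.34421948 0.04592224] -0.4830841856805665
[0.57512823 0.62847643 0.06      ] [ 0.63198274 -0.58047222  0.06      ] -2.6925254384312995
[0.48475846 0.62234611 0.06      ] [ 0.53967395 -0.58378013  0.06      ] -2.606903224148358
```

```bash
python3 - <<'E'
import pickle; from h import *
d=pickle.load(open('c0.pkl','rb'))
a=d['scene']['pixels'][185:275,285:375];b=d['top']['pixels'][135:225,150:240]
cv2.imwrite('pics/crop.png',cv2.resize(np.hstack([a,b]),None,fx=4.4,fy=4.4,interpolation=cv2.INTER_CUBIC))
for n,p in(('scene',(323,250)),('scene',(323,215)),('top',(191,185)),('top',(191,155))): print(n,p,cv2.cvtColor(d[n]['pixels'],cv2.COLOR_BGR2HSV)[p[1],p[0]])
E
```

```text
scene (323, 250) [111 133  65]
scene (323, 215) [113 136  86]
top (191, 185) [112 136 103]
top (191, 155) [111 167 130]
```

View pics/crop.png

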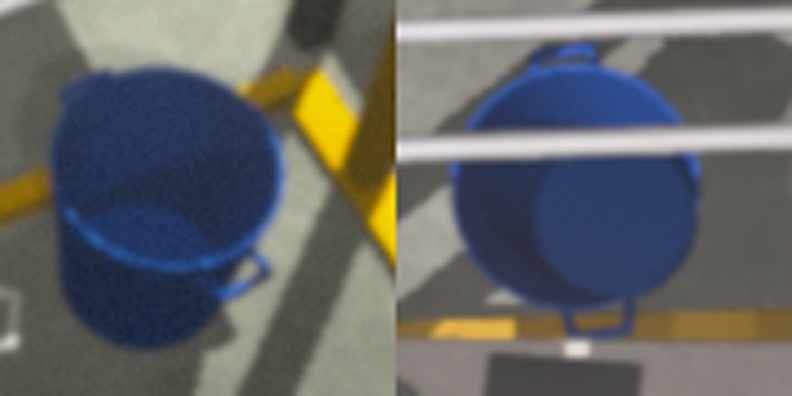

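The crop shows the blue rim centred at about (190.5,177) in the top view and about (322.8,222.8) in the scene view.

```bash
python3 - <<'E'
import pickle; from h import *
d=pickle.load(open('c0.pkl','rb'))
T=ray(d['top'],(190.5,177.1),-.47);S=ray(d['scene'],(322.8,222.8),-.47);print(T,S)
th=np.linspace(0,6.28,200)
for n,P in(('top',T),('scene',S),('scene',T)):
    for r in(.129,.139):
        q=proj(d[n],np.c_[P[0]+r*np.cos(th),P[1]+r*np.sin(th),0*th-.47]);print(n,r,q.min(0),q.max(0))
m=(T+S)/2; g=np.array([.576,-.296])
for yaw in(2.4,2.65,2.9):
    y=np.radians(yaw);e=np.array([-np.sin(y),np.cos(y)]);n=np.array([np.cos(y),np.sin(y)])
    v=m[:2]-g;print(yaw,'travel',v@e,'off',v@n)
E
```

```text
[ 0.54327011  0.31567846 -0.47      ] [ 0.54970095  0.31768872 -0.47      ]
top 0.129 [163.31075228 150.47891521] [217.62397948 204.14562128]
top 0.139 [161.20022357 148.43260848] [219.72410039 206.26006956]
scene 0.129 [297.24059725 201.36642955] [348.49815426 245.62186454]
scene 0.139 [295.26188954 199.75921043] [350.49813537 247.45286651]
scene 0.129 [296.34500563 200.53029484] [347.53294863 244.67374958]
scene 0.139 [294.36888891 198.92701018] [349.53011002 246.49996709]
2.4 travel 0.6133820991557326 off -0.003832054071721259
2.65 travel 0.613392980637345 off -0.0011556417849848332
2.9 travel 0.6133921840007931 off 0.0015207925035053479
```

```bash
cat >> h.py <<'E'
from scipy.spatial.transform import Rotation as Ro
def tool(s): return Ro.from_euler('xyz',s['tool_rot'],degrees=True).as_matrix()
def to(s,p): # shift in tool axes, mm
    return tool(s).T@(np.array(p)-s['ee_pos'])*1000
def rollto(s,yaw=2.65):
    y=tool(s)[:,1]; x=tool(s)[:,0]; best=[]
    for sg in(1,-1):
        e=sg*np.array([-np.sin(np.radians(yaw)),np.cos(np.radians(yaw)),0]); best.append(np.degrees(np.arctan2(np.cross(y,e)@x,y@e)))
    return best
E
python3 - <<'E'
from h import *; from station import read_state
s=read_state(); print(tool(s).round(3),rollto(s))
for p in([.45,.35,.43],[.575,-.1,.43],[.575,-.296,.43],[.575,-.296,.336]): print(p,to(s,p).round())
E
```

```text
[[-0.     0.239  0.971]
 [-0.001  0.971 -0.239]
 [-1.    -0.001 -0.   ]] [np.float64(-16.50605350315571), np.float64(163.4939464968443)]
[0.45, 0.35, 0.43] [-183. -177.  353.]
[0.575, -0.1, 0.43] [-182. -584.  582.]
[0.575, -0.296, 0.43] [-182. -774.  629.]
[0.575, -0.296, 0.336] [ -88. -774.  629.]
```

```bash
cat > st.py <<'E'
from h import *; from station import read_state
import sys
s=read_state(); print(s['t'],s['ee_pos'].round(4),s['contact_force'].round(1),s['finger_gap'],np.round(rollto(s),2))
for a in sys.argv[1:]: p=[float(v) for v in a.split(',')]; print(p,to(s,p).round(1))
E
python3 -m crank '{"linear":[[-45,-10,15],[-85,-30,35],[-115,-55,70],[-145,-80,105],[-170,-105,140]],"roll":[-3,-7,-10,-13,-16.5],"jaw":[-1,-1,-1,-1,-1]}' 60
python3 st.py .45,.35,.43 .575,.05,.43
```

```text
t: 0.6
ee_pos: [0.2583, 0.4729, 0.416]
tool_rot: [-99.0, 89.9, -96.2]
contact_force: [1.0, 0.8, -0.1]
finger_gap: 0.0879
0.6 [0.2583 0.4729 0.416 ] [ 1.   0.8 -0.1] 0.08791542200406655 [ 1.7000e-01 -1.7983e+02]
[0.45, 0.35, 0.43] [ -13.9 -132.2  185.4]
[0.575, 0.05, 0.43] [ -13.6 -438.   295.5]
```

```bash

python3 -m crank '{"linear":[[-5,-25,40],[-10,-55,80],[-14,-85,120],[-14,-115,155],[-14,-150,190]],"roll":[0,0,0,0,0],"jaw":[-1,-1,-1,-1,-1]}' >/dev/null
python3 -m crank '{"linear":[[0,-45,18],[0,-90,36],[0,-135,54],[0,-180,72],[0,-225,90]],"roll":[0,0,0,0,0],"jaw":[-1,-1,-1,-1,-1]}'
python3 st.py .575,-.296,.43
```

```text
t: 1.6
ee_pos: [0.5581, 0.1089, 0.4298]
tool_rot: [-132.3, 89.9, -129.5]
contact_force: [0.5, 1.0, -1.1]
finger_gap: 0.0879
1.6 [0.5581 0.1089 0.4298] [ 0.5  1.  -1.1] 0.08785369387843885 [   0.18 -179.82]
[0.575, -0.296, 0.43] [ 2.000e-01 -4.053e+02 -3.100e+00]
```

```bash

python3 -m crank '{"linear":[[0,-48,0],[0,-96,0],[0,-144,0],[0,-192,0],[0,-240,0]],"roll":[0,0,0,0,0],"jaw":[-1,-1,-1,-1,-1]}' >/dev/null
python3 -m crank '{"linear":[[0,-48,0],[0,-96,0],[0,-140,0],[0,-165,0],[0,-165,0]],"roll":[0,0,0,0,0],"jaw":[-1,-1,-1,-1,-1]}'
python3 - <<'E'
from h import *; from station import read_state,cams
s=read_state(); d=cams.read_camera('wrist'); cv2.imwrite('pics/w1.png',d['pixels'])
import pickle; pickle.dump((s,d),open('w1.pkl','wb')); print(d['mount'])
# expected grip centre pixel
M=np.linalg.inv(d['mount'])
for y in (-.296,-.281,-.311):
  for x in (.52,.575,.63):
    p=tool(s).T@(np.array([x,y,.344])-s['ee_pos']); q=(M@[*p,1])[:3]; q=K(d)@q; print(x,y,(q/q[2])[:2].round())
E
python3 st.py .575,-.296,.43
```

```text
t: 2.6
ee_pos: [0.5771, -0.3006, 0.4287]
tool_rot: [-170.3, 89.8, -167.7]
contact_force: [0.6, -0.1, 0.4]
finger_gap: 0.0879
[[-8.77981590e-04 -2.76545765e-01  9.61000348e-01 -1.36787243e-01]
 [ 9.99998657e-01 -1.57270934e-03  4.61034488e-04  7.53733613e-04]
 [ 1.38387708e-03  9.60999462e-01  2.76546775e-01 -7.51140602e-02]
 [ 0.00000000e+00  0.00000000e+00  0.00000000e+00  1.00000000e+00]]
0.52 -0.296 [267. 126.]
0.575 -0.296 [262. 207.]
0.63 -0.296 [259. 279.]
0.52 -0.281 [290. 127.]
0.575 -0.281 [284. 208.]
0.63 -0.281 [279. 279.]
0.52 -0.311 [243. 125.]
0.575 -0.311 [240. 206.]
0.63 -0.311 [238. 278.]
2.65 [ 0.5772 -0.2987  0.4288] [-0.3  0.8  0.2] 0.0881197944157367 [ 4.0000e-02 -1.7996e+02]
[0.575, -0.296, 0.43] [-1.2  2.8 -2.1]
```

View pics/w1.png

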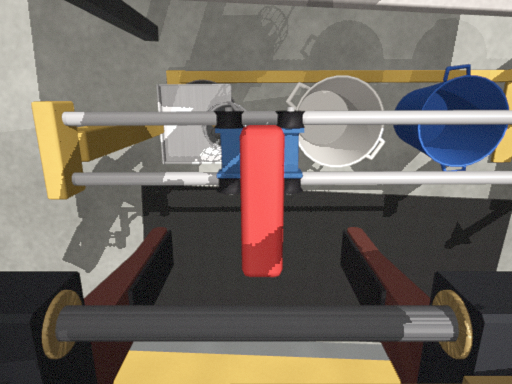

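The wrist view shows the grip top at columns 241–284 and rows 126–277, matching the prediction for (0.575, −0.296). The rail is aligned with the tool. Next I descend and pinch.

```bash

python3 -m crank '{"linear":[[25,3,-2],[50,3,-2],[75,3,-2],[92,3,-2],[92,3,-2]],"roll":[0,0,0,0,0],"jaw":[-1,-1,-1,-1,-1]}' 
python3 -m crank '{"linear":[[0,0,0],[0,0,0],[0,0,0],[0,0,0],[0,0,0]],"roll":[0,0,0,0,0],"jaw":[1,1,1,1,1]}' 60
python3 st.py .5467,.317,.336
```

```text
t: 3.15
ee_pos: [0.5737, -0.2934, 0.3341]
tool_rot: [153.9, 89.6, 156.6]
contact_force: [0.5, -0.4, -0.3]
finger_gap: 0.0877
t: 3.65
ee_pos: [0.5738, -0.2936, 0.3347]
tool_rot: [154.1, 89.6, 156.9]
contact_force: [-0.3, 0.1, 0.0]
finger_gap: 0.0514
3.65 [ 0.5738 -0.2936  0.3347] [-0.3  0.1  0. ] 0.051357574924244496 [ 1.2000e-01 -1.7988e+02]
[0.5467, 0.317, 0.336] [5.000e-01 6.112e+02 2.400e+00]
```

```bash

python3 -m crank '{"linear":[[0,0,0],[0,0,0],[0,0,0],[0,0,0],[0,0,0]],"roll":[0,0,0,0,0],"jaw":[1,1,1,1,1]}' 60
python3 st.py .5467,.317,.336
```

```text
t: 4.15
ee_pos: [0.5739, -0.2943, 0.3349]
tool_rot: [163.7, 89.6, 166.5]
contact_force: [-0.2, -4.5, 0.8]
finger_gap: 0.0298
4.15 [ 0.5739 -0.2943  0.3349] [-0.2 -4.5  0.8] 0.02977232588659695 [ 1.1000e-01 -1.7989e+02]
[0.5467, 0.317, 0.336] [-1.000e-01  6.119e+02  2.200e+00]
```

```bash

python3 -m crank '{"linear":[[0,4,0],[0,12,0],[0,24,0],[0,38,0],[0,53,0]],"roll":[0,0,0,0,0],"jaw":[1,1,1,1,1]}' 
python3 st.py .5467,.317,.336
```

```text
t: 4.65
ee_pos: [0.5713, -0.2413, 0.3349]
tool_rot: [169.4, 89.7, 172.1]
contact_force: [1.6, -4.3, -1.4]
finger_gap: 0.0295
4.65 [ 0.5713 -0.2413  0.3349] [ 1.6 -4.3 -1.4] 0.029498363005390618 [ 9.0000e-02 -1.7991e+02]
[0.5467, 0.317, 0.336] [-5.000e-01  5.589e+02  2.100e+00]
```

```bash

for i in 1 2 3 4; do :; done
python3 -m crank '{"linear":[[0,16,0],[0,33,0],[0,51,0],[0,69,0],[0,87,0]],"roll":[0,0,0,0,0],"jaw":[1,1,1,1,1]}'
python3 -m crank '{"linear":[[0,18,0],[0,36,0],[0,54,0],[0,72,0],[0,90,0]],"roll":[0,0,0,0,0],"jaw":[1,1,1,1,1]}' 
python3 -m crank '{"linear":[[0,18,0],[0,36,0],[0,54,0],[0,72,0],[0,90,0]],"roll":[0,0,0,0,0],"jaw":[1,1,1,1,1]}' 
python3 st.py .5467,.317,.336
```

```text
t: 5.15
ee_pos: [0.5669, -0.1527, 0.3349]
tool_rot: [168.1, 89.6, 170.8]
contact_force: [1.0, -3.2, -2.0]
finger_gap: 0.0296
t: 5.65
ee_pos: [0.5624, -0.0616, 0.3349]
tool_rot: [173.8, 89.6, 176.5]
contact_force: [3.4, -5.6, -2.4]
finger_gap: 0.0296
t: 6.15
ee_pos: [0.5578, 0.0298, 0.3349]
tool_rot: [173.3, 89.7, 176.0]
contact_force: [3.5, -4.1, -2.7]
finger_gap: 0.0297
6.15 [0.5578 0.0298 0.3349] [ 3.5 -4.1 -2.7] 0.029671456708852965 [ 1.1000e-01 -1.7989e+02]
[0.5467, 0.317, 0.336] [ -0.9 287.4   2.7]
```

```bash

python3 -m crank '{"linear":[[0,18,0.5],[0,36,1],[0,54,1],[0,72,1],[0,90,1]],"roll":[0,0,0,0,0],"jaw":[1,1,1,1,1]}' 
python3 -m crank '{"linear":[[0,18,0],[0,36,0.5],[0,54,1],[0,72,1],[0,90,1]],"roll":[0,0,0,0,0],"jaw":[1,1,1,1,1]}' 
python3 -m crank '{"linear":[[0,16,0],[0,30,0],[0,42,0],[0,50,0],[0,55,0]],"roll":[0,0,0,0,0],"jaw":[1,1,1,1,1]}' 
cat > seq.py <<'E'
import sys,pickle; from h import *; from station import read_state,cams
n=int(sys.argv[1]);o=[]
for i in range(n):
    t=read_state()['t']; d=cams.read_camera('scene'); o.append((t,d['pixels']))
s=read_state();pickle.dump((o,s,{k:v for k,v in d.items() if k!='pixels'}),open(sys.argv[2],'wb'))
print([round(a[0],3) for a in o][:3],s['t'],s['ee_pos'].round(4))
E
python3 seq.py 30 s1.pkl
python3 - <<'E'
import pickle; from h import *
o,s,c=pickle.load(open('s1.pkl','rb'))
im=np.hstack([o[i][1][140:300,240:370] for i in(0,6,12)]);cv2.imwrite('pics/s1.png',cv2.resize(im,None,fx=2,fy=2))
A=np.array([a[1] for a in o]).astype(float).std(0).max(2); cv2.imwrite('pics/s1std.png',cv2.resize(A[140:300,240:370].clip(0,60)*4,None,fx=2,fy=2))
E
python3 st.py .5467,.317,.336
```

```text
t: 6.65
ee_pos: [0.5535, 0.121, 0.3349]
tool_rot: [177.2, 89.6, 180.0]
contact_force: [0.4, -4.7, 0.1]
finger_gap: 0.0298
t: 7.15
ee_pos: [0.549, 0.212, 0.3349]
tool_rot: [-177.6, 89.5, -174.8]
contact_force: [0.7, -5.3, 0.1]
finger_gap: 0.0299
t: 7.65
ee_pos: [0.5461, 0.2678, 0.3349]
tool_rot: [-178.9, 89.5, -176.1]
contact_force: [3.4, -2.6, -1.1]
finger_gap: 0.0295
[7.65, 7.7, 7.75] 9.15 [0.5463 0.2669 0.3349]
9.15 [0.5463 0.2669 0.3349] [ 1.1  3.3 -0.2] 0.02966386321472409 [ 1.2000e-01 -1.7988e+02]
[0.5467, 0.317, 0.336] [-1.1 50.   2.8][ WARN:0@0.840] global loadsave.cpp:1063 imwrite_ Unsupported depth image for selected encoder is fallbacked to CV_8U.
```

View pics/s1.png

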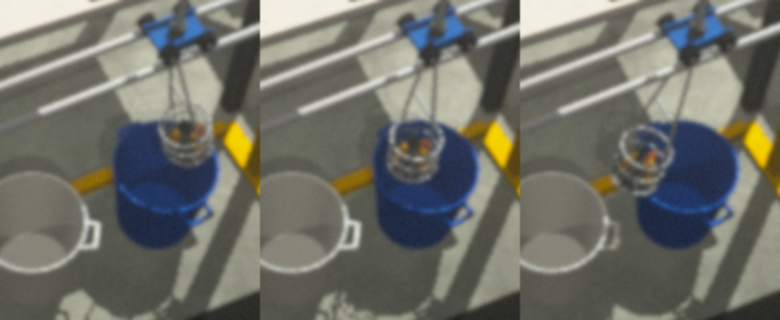

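The basket with its orange contents swings widely along the rail. I'll track the orange contents to get the swing.

```bash
cat > fit.py <<'E'
import sys,pickle; from h import *; from scipy.optimize import brentq,curve_fit
o,s,c=pickle.load(open(sys.argv[1],'rb'))
yw=np.radians(2.65); e=np.array([-np.sin(yw),np.cos(yw),0])
grip=s['ee_pos']+np.array([0,0,-.005]); pin=grip-[0,0,.3]
l=.415
P=lambda th: proj(c,pin+l*(np.sin(th)*e+[0,0,-np.cos(th)]))[0]
p0=P(0);dirn=(P(.05)-P(-.05));dirn/=np.linalg.norm(dirn)
med=np.median([a[1] for a in o],0)
T=[];TH=[];D=[]
m=np.zeros(med.shape[:2],np.uint8); cv2.polylines(m,[np.array([P(t) for t in np.linspace(-.5,.5,30)]).astype(np.int32)],False,255,26)
for t,im in o:
    f=im.astype(float); w=np.clip(f[...,2]-1.15*f[...,1]-6,0,None)*(f[...,2]-f[...,0]>15)*(m>0)
    ys,xs=np.nonzero(w>0); W=w[ys,xs]
    if W.sum()<50: continue
    u=np.array([np.average(xs,weights=W),np.average(ys,weights=W)])
    k=(u-p0)@dirn; T.append(t);D.append(((u-p0)-k*dirn)@[-dirn[1],dirn[0]]); TH.append(brentq(lambda q:(P(q)-p0)@dirn-k,-1,1))
T=np.array(T);TH=np.array(TH); print('n',len(T),'perp px',np.mean(D).round(1),np.std(D).round(1)); print(TH.round(3))
w=2*np.pi/1.27; t0=s['t']
F=lambda t,a,b,k,w:a*np.cos(w*(t-t0))+b*np.sin(w*(t-t0))+k
q,_=curve_fit(F,T,TH,[.1,.1,0,w]) if len(T)>20 else curve_fit(lambda t,a,b,k:F(t,a,b,k,w),T,TH,[.1,.1,0])
if len(q)<4:q=[*q,w]
print('now theta %.3f thetadot/w %.3f offset %.3f w %.3f amp %.3f rms %.4f'%(q[0],q[1],q[2],q[3],np.hypot(q[0],q[1]),np.std(TH-F(T,*q))))
np.save('q.npy',[q[0],q[1],q[2],q[3],t0])
E
python3 fit.py s1.pkl
```

```text
n 30 perp px 0.7 0.4
[-0.09  -0.107 -0.092 -0.073 -0.052 -0.04  -0.056 -0.054 -0.069 -0.052
 -0.03  -0.013 -0.009 -0.01  -0.021 -0.038 -0.049 -0.071 -0.058 -0.048
 -0.04  -0.056 -0.067 -0.086 -0.087 -0.091 -0.1   -0.103 -0.071 -0.066]
now theta -0.017 thetadot/w 0.027 offset -0.057 w 4.758 amp 0.032 rms 0.0143
```

```bash
python3 - <<'E'
s=open('fit.py').read()
s=s.replace("for t,im in o:\n    f=im.astype(float); w=np.clip(f[...,2]-1.15*f[...,1]-6,0,None)*(f[...,2]-f[...,0]>15)*(m>0)",
"""G=lambda im:cv2.GaussianBlur((im[...,2].astype(float)-im[...,1]),(3,3),0)
if len(o)>20: np.save('bg.npy',np.percentile([G(a[1]) for a in o],25,axis=0))
B=np.load('bg.npy')
for t,im in o:
    w=np.clip(G(im)-B-12,0,None)*(m>0)""")
open('fit.py','w').write(s)
E
python3 fit.py s1.pkl
```

```text
n 30 perp px -0.7 0.3
[ 0.212  0.202  0.192  0.165  0.131  0.081  0.021 -0.028 -0.078 -0.106
 -0.129 -0.146 -0.155 -0.154 -0.146 -0.127 -0.103 -0.08  -0.03   0.019
  0.08   0.131  0.166  0.192  0.207  0.209  0.204  0.195  0.179  0.147]
now theta 0.078 thetadot/w -0.174 offset 0.025 w 4.904 amp 0.191 rms 0.0087
```

```bash
cat > plan.py <<'E'
import sys; from h import *; from scipy.linalg import expm
D=float(sys.argv[1])/1000;N=int(sys.argv[2]);q=np.load('q.npy');dly=float(sys.argv[3]) if len(sys.argv)>3 else 0
w=2*np.pi/1.27;L=9.81/w**2
z0=(q[0]+1j*q[1])   # theta + i thetadot/w at now ; evolves z*exp(-iwt)
h=.1;Tt=N*h
# impulses dv_k at t=k h (+delay), k=0..N ; z jump = -i dv/(L w)
k=np.arange(N+1);ph=np.exp(-1j*w*(Tt-k*h-dly))*(-1j/(L*w))
A=np.vstack([ph.real,ph.imag,np.ones(N+1),(N-k)*h]);zf=z0*np.exp(-1j*w*Tt)
b=np.array([-zf.real,-zf.imag,0,D]);dv=np.linalg.lstsq(A,b,rcond=None)[0]
x=np.cumsum(np.cumsum(dv)[:N]*h)*1000
print('rows mm',x.round(1),'vmax',abs(np.cumsum(dv)).max().round(3))
E
python3 plan.py 50 10 .03; python3 plan.py 50 5 .03;python3 plan.py 50 7 .03
```

```text
rows mm [ 14.5  26.2  26.3  14.4  -2.8 -15.7 -16.   -0.5  26.1  50. ] vmax 0.266
rows mm [154.4 130.  -14.2 -68.5  50. ] vmax 1.544
rows mm [ 63.1  90.6  59.6   1.4 -32.5  -9.4  50. ] vmax 0.631
```

```bash

python3 -m crank '{"linear":[[0,14.5,0],[0,26,0],[0,26,0.5],[0,14.5,0.5],[0,-3,0.5]],"roll":[0,0,0,0,0],"jaw":[1,1,1,1,1]}' 
python3 st.py .5467,.317,.336
```

```text
t: 9.65
ee_pos: [0.5464, 0.2649, 0.3348]
tool_rot: [174.3, 89.5, 177.1]
contact_force: [-1.6, 3.5, 1.2]
finger_gap: 0.0293
9.65 [0.5464 0.2649 0.3348] [-1.6  3.5  1.2] 0.029348105318955122 [   0.22 -179.78]
[0.5467, 0.317, 0.336] [-1.1 52.   2.9]
```

```bash

python3 -m crank '{"linear":[[0,-13.5,0],[0,-14,0],[0,1.5,0],[0,28,0],[0,52,0.5]],"roll":[0,0,0,0,0],"jaw":[1,1,1,1,1]}' 
python3 seq.py 27 s2.pkl; python3 fit.py s2.pkl;python3 st.py .5467,.317,.336
```

```text
t: 10.15
ee_pos: [0.544, 0.3164, 0.3349]
tool_rot: [-174.2, 89.4, -171.4]
contact_force: [-3.4, -3.7, 2.3]
finger_gap: 0.0295
[10.15, 10.2, 10.25] 11.5 [0.544  0.3163 0.3348]
n 27 perp px -1.7 0.3
[0.119 0.118 0.117 0.113 0.115 0.112 0.119 0.111 0.11  0.099 0.084 0.057
 0.026 0.022 0.015 0.009 0.007 0.017 0.015 0.016 0.013 0.05  0.05  0.1
 0.1   0.112 0.117]
now theta 0.057 thetadot/w 0.022 offset 0.068 w 5.133 amp 0.061 rms 0.0106
11.5 [0.544  0.3163 0.3348] [-3.4  3.3 -0. ] 0.029490603433099238 [   0.18 -179.82]
[0.5467, 0.317, 0.336] [-1.2  0.6  2.8]
```

```bash
python3 fit.py s1.pkl|tail -1; cp bg.npy bg1.npy; sed -i "s/^if len(o)>20: np.save.*//; s/'bg.npy'/'bg1.npy'/" fit.py; python3 fit.py s2.pkl
python3 - <<'E'
import pickle; from h import *
o,s,c=pickle.load(open('s2.pkl','rb'))
im=np.hstack([o[i][1][140:270,270:370] for i in(3,9,16)]);
cv2.imwrite('pics/s2.png',cv2.resize(im,None,fx=2.6,fy=2.6))
E
```

```text
now theta 0.078 thetadot/w -0.174 offset 0.025 w 4.904 amp 0.191 rms 0.0087
n 27 perp px -0.6 0.1
[ 0.059  0.062  0.066  0.065  0.067  0.061  0.059  0.058  0.05   0.039
  0.027  0.018  0.005 -0.001 -0.008 -0.013 -0.015 -0.011 -0.009 -0.006
 -0.003  0.014  0.02   0.034  0.037  0.053  0.06 ]
now theta 0.036 thetadot/w 0.020 offset 0.028 w 4.910 amp 0.041 rms 0.0026
```

View pics/s2.png

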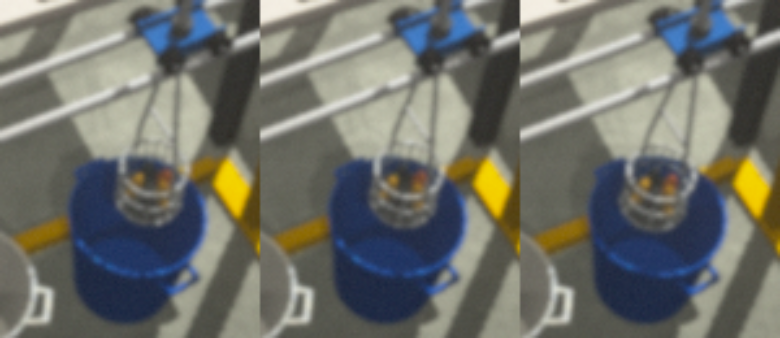

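Residual amplitude is 0.041 rad, about an offset of 0.028 rad that is the same in both fits and comes from the contents sitting off-centre. One more damping move should remove most of it.

```bash
python3 plan.py 0 5 .03;python3 plan.py 0 8 .03;python3 plan.py 0 10 .03
```

```text
rows mm [-8.1  1.5 17.7 18.5 -0. ] vmax 0.185
rows mm [ 3.   6.8  9.6 10.4  9.   5.9  2.4 -0. ] vmax 0.038
rows mm [ 3.2  7.1  9.8 10.3  8.8  5.8  2.8  0.5 -0.3 -0. ] vmax 0.039
```

```bash

python3 -m crank '{"linear":[[0,3,0],[0,7,0.5],[0,9.5,0.5],[0,10.5,0.5],[0,9,0.5]],"roll":[0,0,0,0,0],"jaw":[1,1,1,1,1]}' | head -2
python3 -m crank '{"linear":[[0,-3,0],[0,-6.5,0],[0,-9,0]],"roll":[0,0,0],"jaw":[1,1,1]}' | head -2
python3 seq.py 27 s3.pkl; python3 fit.py s3.pkl;python3 st.py .5467,.317,.336
```

```text
t: 12.0
ee_pos: [0.5436, 0.3251, 0.3348]
t: 12.3
ee_pos: [0.544, 0.316, 0.3348]
[12.3, 12.35, 12.4] 13.65 [0.544  0.3158 0.3348]
n 27 perp px -0.7 0.1
[0.029 0.029 0.029 0.029 0.028 0.028 0.029 0.029 0.027 0.029 0.028 0.031
 0.032 0.034 0.031 0.03  0.03  0.028 0.028 0.029 0.03  0.028 0.029 0.029
 0.029 0.031 0.029]
now theta 0.001 thetadot/w 0.001 offset 0.030 w 8.162 amp 0.001 rms 0.0011
13.65 [0.544  0.3158 0.3348] [-4.1 -3.3  1.9] 0.029702948055243136 [ 1.7000e-01 -1.7983e+02]
[0.5467, 0.317, 0.336] [-1.2  1.1  2.7]
```

Swing is practically zero. I'll hold for about 4 s, and use a top view to check the centring.

```bash
python3 - <<'E'
from h import *; from station import cams
c=cams.read_camera('top'); cv2.imwrite('pics/top3.png',cv2.resize(c['pixels'][80:230,120:270],None,fx=4,fy=4,interpolation=cv2.INTER_CUBIC))
hsv=cv2.cvtColor(c['pixels'],cv2.COLOR_BGR2HSV); red=cv2.inRange(hsv,(0,150,100),(8,255,255))|cv2.inRange(hsv,(172,150,100),(180,255,255))
k,l,st,ce=cv2.connectedComponentsWithStats(red); i=1+st[1:,4].argmax(); print(st[i],ray(c,ce[i],.33))
E
python3 -m crank '{"linear":[[0,0.5,0],[0,0.5,0],[0,0.5,0],[0,0.5,0],[0,0.5,0]],"roll":[0,0,0,0,0],"jaw":[1,1,1,1,1]}' | head -2
python3 -m crank '{"linear":[[0,0,0],[0,0,0],[0,0,0],[0,0,0],[0,0,0]],"roll":[0,0,0,0,0],"jaw":[1,1,1,1,1]}' | head -2
python3 -m crank '{"linear":[[0,0,0],[0,0,0],[0,0,0],[0,0,0],[0,0,0]],"roll":[0,0,0,0,0],"jaw":[1,1,1,1,1]}' | head -2
python3 -m crank '{"linear":[[0,0,0],[0,0,0],[0,0,0],[0,0,0],[0,0,0]],"roll":[0,0,0,0,0],"jaw":[1,1,1,1,1]}' | head -2
python3 -m crank '{"linear":[[0,0,0],[0,0,0],[0,0,0],[0,0,0],[0,0,0]],"roll":[0,0,0,0,0],"jaw":[1,1,1,1,1]}' | head -2
python3 seq.py 10 s4.pkl; python3 fit.py s4.pkl;python3 st.py .5467,.317,.336
```

```text
t: 14.2
ee_pos: [0.544, 0.3159, 0.3348]
t: 14.7
ee_pos: [0.544, 0.3159, 0.3348]
t: 15.2
ee_pos: [0.544, 0.3159, 0.3348]
t: 15.7
ee_pos: [0.544, 0.3159, 0.3348]
t: 16.2
ee_pos: [0.544, 0.3159, 0.3348]
[16.2, 16.25, 16.3] 16.7 [0.544  0.3159 0.3349]
n 10 perp px -0.6 0.1
[0.029 0.03  0.028 0.03  0.03  0.029 0.03  0.028 0.03  0.026]
now theta -0.000 thetadot/w -0.003 offset 0.027 w 4.947 amp 0.003 rms 0.0009
16.7 [0.544  0.3159 0.3349] [-3.3 -2.6  2.7] 0.029229336452268367 [ 1.5000e-01 -1.7985e+02]
[0.5467, 0.317, 0.336] [-1.2  1.   2.7]Traceback (most recent call last):
  File "<stdin>", line 4, in <module>
ValueError: attempt to get argmax of an empty sequence
```

View pics/top3.png

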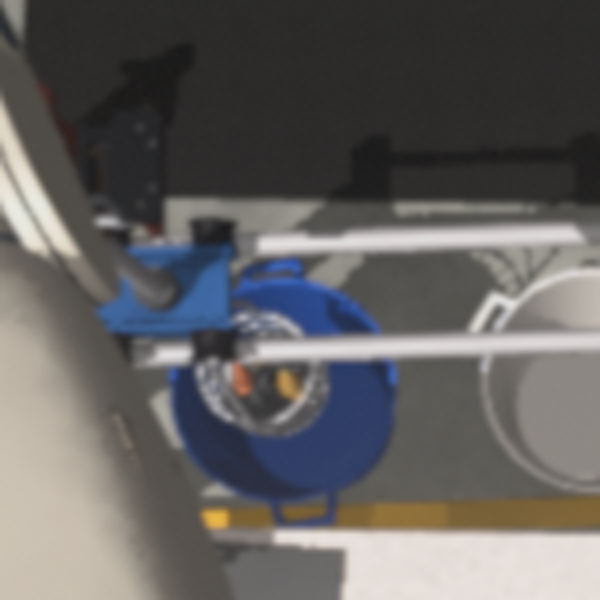

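```bash
python3 - <<'E'
import pickle; from h import *
c=pickle.load(open('c0.pkl','rb'))['top']
# basket upper rim ellipse: cols 197-327, rows 308-433 -> ; bottom at z=-.42
for z in(-.31,-.34,-.365): print(z,ray(c,(120+262/4-.4,80+371/4-.4),z))
print(ray(c,(120+284.5/4-.4,80+387/4-.4),-.47))
E
```

```text
-0.31 [ 0.54164337  0.31078748 -0.31      ]
-0.34 [ 0.54616396  0.31666003 -0.34      ]
-0.365 [ 0.54993113  0.32155382 -0.365     ]
[ 0.54689065  0.31472693 -0.47      ]
```

Centred to within about 5 mm, and the basket has hung still for more than 4 s. Lowering gently now.

```bash
python3 st.py .544,.316,.16
python3 -m crank '{"linear":[[3,0,0],[9,0,0],[18,0,0],[28,0,0],[38,0,0]],"roll":[0,0,0,0,0],"jaw":[1,1,1,1,1]}' 
python3 st.py .544,.316,.16
```

```text
16.7 [0.544  0.3159 0.3349] [-3.3 -2.6  2.7] 0.029229336452268367 [ 1.5000e-01 -1.7985e+02]
[0.544, 0.316, 0.16] [1.748e+02 1.000e-01 2.000e+00]
t: 17.2
ee_pos: [0.544, 0.3159, 0.2973]
tool_rot: [176.8, 89.4, 179.6]
contact_force: [-3.5, -3.1, 6.1]
finger_gap: 0.0295
17.2 [0.544  0.3159 0.2973] [-3.5 -3.1  6.1] 0.0294817691705844 [ 1.5000e-01 -1.7985e+02]
[0.544, 0.316, 0.16] [137.3   0.    1.4]
```

```bash

python3 -m crank '{"linear":[[10,0,0.1],[20,0,0.2],[30,0,0.3],[40,0,0.4],[50,0,0.5]],"roll":[0,0,0,0,0],"jaw":[1,1,1,1,1]}' 
python3 -m crank '{"linear":[[10,0,0.1],[20,0,0.2],[30,0,0.3],[40,0,0.4],[50,0,0.5]],"roll":[0,0,0,0,0],"jaw":[1,1,1,1,1]}' 
python3 seq.py 1 s5.pkl
python3 st.py .544,.316,.158
```

```text
t: 17.7
ee_pos: [0.544, 0.3159, 0.2473]
tool_rot: [176.8, 89.4, 179.6]
contact_force: [-3.5, -3.0, 5.6]
finger_gap: 0.0302
t: 18.2
ee_pos: [0.544, 0.3159, 0.1972]
tool_rot: [177.1, 89.4, 179.9]
contact_force: [-4.6, -2.8, 6.2]
finger_gap: 0.0297
[18.2] 18.25 [0.5439 0.3159 0.1956]
18.25 [0.5439 0.3159 0.1956] [-0.6 -1.8 -2.8] 0.029990298820518124 [ 1.6000e-01 -1.7984e+02]
[0.544, 0.316, 0.158] [37.6  0.1  0.5]
```

```bash

python3 -m crank '{"linear":[[8,0,0.1],[17,0,0.2],[26,0,0.3],[33,0,0.4],[36,0,0.5]],"roll":[0,0,0,0,0],"jaw":[1,1,1,1,1]}' 
python3 -m crank '{"linear":[[0,0,0],[0,0,0],[0,0,0],[0,0,0],[0,0,0]],"roll":[0,0,0,0,0],"jaw":[1,1,1,1,1]}'
python3 seq.py 14 s6.pkl; python3 fit.py s6.pkl
python3 - <<'E'
import pickle; from h import *
o,s,c=pickle.load(open('s6.pkl','rb'))
im=o[-1][1][100:290,250:400]; cv2.imwrite('pics/s6.png',cv2.resize(im,None,fx=3,fy=3,interpolation=cv2.INTER_CUBIC))
E
```

```text
t: 18.75
ee_pos: [0.544, 0.3159, 0.1594]
tool_rot: [177.3, 89.4, -179.9]
contact_force: [-5.3, -2.5, 4.4]
finger_gap: 0.0295
t: 19.25
ee_pos: [0.5439, 0.316, 0.159]
tool_rot: [177.5, 89.4, -179.7]
contact_force: [-0.7, -0.9, -5.3]
finger_gap: 0.0295
[19.25, 19.3, 19.35] 19.95 [0.5439 0.3159 0.1591]
n 14 perp px 1.9 0.1
[-0.014 -0.014 -0.015 -0.014 -0.013 -0.013 -0.014 -0.013 -0.014 -0.012
 -0.013 -0.013 -0.01  -0.012]
now theta 0.001 thetadot/w 0.001 offset -0.013 w 4.947 amp 0.001 rms 0.0007
```

View pics/s6.png

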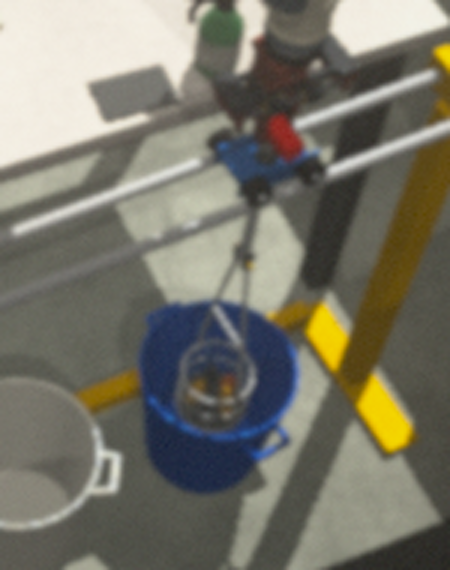

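The basket hangs still inside the blue tub with the rod 176 mm down. Releasing and retreating.

```bash

python3 -m crank '{"linear":[[0,0,0],[0,0,0],[0,0,0],[0,0,0],[0,0,0]],"roll":[0,0,0,0,0],"jaw":[0.2,-0.2,-0.5,-0.8,-1]}' 
python3 -m crank '{"linear":[[0,0,0],[0,0,0],[0,0,0],[0,0,0],[0,0,0]],"roll":[0,0,0,0,0],"jaw":[-1,-1,-1,-1,-1]}' 
python3 -m crank '{"linear":[[-10,0,0],[-30,0,0],[-60,0,0],[-95,0,0],[-130,0,0]],"roll":[0,0,0,0,0],"jaw":[-1,-1,-1,-1,-1]}' 
python3 seq.py 20 s7.pkl; python3 fit.py s7.pkl
python3 - <<'E'
import pickle; from h import *
a=pickle.load(open('s6.pkl','rb'))[0][-1][1];o=pickle.load(open('s7.pkl','rb'))[0]
im=np.hstack([a[100:290,250:380],o[-1][1][100:290,250:380]]); cv2.imwrite('pics/s7.png',cv2.resize(im,None,fx=3,fy=3,interpolation=cv2.INTER_CUBIC))
E
```

```text
t: 20.45
ee_pos: [0.544, 0.316, 0.1595]
tool_rot: [176.2, 89.4, 179.0]
contact_force: [-0.8, 0.4, 0.4]
finger_gap: 0.0637
t: 20.95
ee_pos: [0.544, 0.316, 0.1594]
tool_rot: [176.2, 89.4, 179.0]
contact_force: [0.0, -0.7, -0.4]
finger_gap: 0.0877
t: 21.45
ee_pos: [0.5452, 0.3159, 0.2913]
tool_rot: [176.5, 89.4, 179.3]
contact_force: [0.1, -0.2, 0.5]
finger_gap: 0.0878
[21.45, 21.5, 21.55] 22.45 [0.5454 0.316  0.2894]
n 20 perp px 8.3 0.0
[-0.106 -0.108 -0.104 -0.104 -0.104 -0.105 -0.105 -0.105 -0.104 -0.105
 -0.103 -0.106 -0.106 -0.105 -0.105 -0.106 -0.107 -0.107 -0.106 -0.107]
now theta -0.002 thetadot/w -0.000 offset -0.106 w 4.947 amp 0.002 rms 0.0009
```

View pics/s7.png

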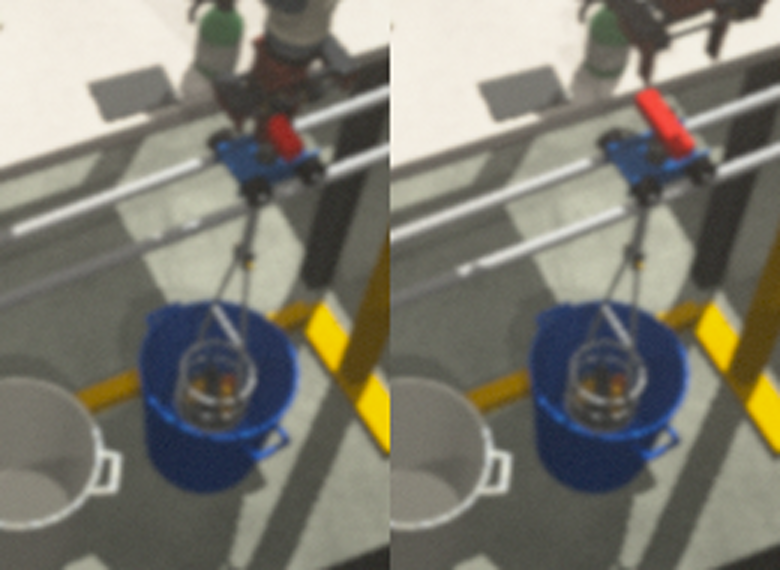

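The two frames are the same apart from the gripper: the rod stays down, the grip is free, and the basket hangs still. The −0.106 offset is only because the fit takes the pin from the TCP, which has now retreated upward.

```bash
python3 -c "
from station import job; print(job.sign_off())"
```

```text
the job is handed in; nothing more can be done
None
```

The basket is in the blue tub, hanging still with the grip released. I handed the job in at about 22.5 s of the 61 s allowed; sign-off gives no verdict.

**What I did:** I gripped the red bar and drew the trolley off the drain end. I then moved it to just short of the blue tub, which is the one nearer the far end. Two planned grip moves took the swing from about 0.19 rad to 0.04 and then to about 0.001 rad. The raised basket then hung still over the tub for 4.4 s. I lowered it at about 0.1 m/s, released the grip and backed off upward.

**Last checks:**
- **Swing:** about 0.002 rad amplitude after release.
- **Rod:** lowered about 176 mm by the tool's travel, and the image shows it stayed down.
- **Centring:** the pin was within about 5 mm of the tub's centre, with the two cameras agreeing to about 7 mm.
- **Things on the table:** the bottle and the sample plate look unmoved between the views just before and after release. I did not look at the jar again at the end.

**Readings that disagreed:**
- The swing fits showed a constant offset of about 0.03 rad while raised, which I put down to the basket's contents sitting off-centre.
- The final fit showed −0.106 rad because it takes the pin position from the tool, which had already moved up.
- The automatic check of the grip's position in the top view failed because the arm was in the way. I used the basket's position over the tub instead.

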